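# Pack the pantry's shelf angles and pull into the hardware tray

## Robot

A 7-joint arm with a two-finger parallel gripper is mounted at the origin on the work surface. World frame = base frame: x ahead of the robot, y to its left, z up, the work surface at z = 0. Lengths are in mm, angles in rad, forces in N, time in s.
With the tool pointing down it reaches from about 400 to 750 mm from the base axis. Payload 19.5 kg.
Tool frame: the origin (TCP) lies on the centre line of the jaws, within the pads' length; the fingertips stand ctrl.tip_reach ahead of it and the grasp point (between the pads) lies 6 mm ahead of it (ctrl.tip_reach is the distance from the TCP to the fingertips, in mm); z points along the fingers, y is the line along which they close (so a half turn about z gives the same grasp; the last joint's range is limited). The gripper opens to 85 mm and grips with 20 to 120 N. Pads are 22 mm wide; open, the fingers measure 114 mm over their backs; the gripper's body (76 mm by 85 mm) begins 54 mm behind the grasp point. The pads swing forward as they close: fully open they stand 13 mm farther back than shut.
Start: joints at [-0.042, 0.707, -0.028, 1.485, 0.022, 0.951, -0.075], TCP at [574.976, 0.003, 256.268] pointing down, gripper open.
Joint ranges: [-2.71, 2.71], [-0.32, 2.16], [-1.57, 1.52], [0, 2.45], [-1.46, 4.6], [0, 2.02], [-2.83, 2.83]. Speed limits (rad/s): [1.89, 1.89, 2.57, 2.57, 3.01, 3.01, 3.01].

## Interface

Orientations are given as a unit quaternion [w, x, y, z].
In Python, from station import ctrl gives the robot as it stands.
- The arm moves only by the shell command python3 -m inch 'ROWS' [OPENING] [FORCE]. ROWS is JSON, a list that holds one entry, the list of rows, each a list of 6 numbers: the shift along the world's x, y, z in units of 40 mm (1.0 is 40 mm), then the turn, a rotation vector about the world's x, y, z in units of 6 degrees (1.0 is 6 degrees). A call has 1 to 5 rows; each row is the pose to reach, as a shift and turn from the pose commanded when the call began; what a row does not reach only later rows make up. A row lasts 1/8 s, in which the tool goes at most 62.5 mm and 10.7 degrees, less where a joint would pass 70% of its speed; a pose out of reach is approached as far as the arm can. A call with a gripper value outside its range is refused whole. OPENING is the opening, from 0 (shut) to 1 (fully open), set as the call begins (- or left out, the last holds). The fingers move at their own pace and stop on an object; FORCE is the grip in N (left out, the last holds). Time passes only in rows, so rows that repeat a pose let the fingers close. It gives the time, the measured TCP pose, the force, the opening and the grip force at its end, in the units of the state.
- ctrl.sense(): the state, without advancing time (a new reading comes with each control period).
- ctrl.grab_frame(name): name is "scene" or "side" or "wrist"; returns a dict with "img" (400x640x3 uint8, red, green, blue), "fx", "fy", "cx", "cy" (pixels), "R" (3x3) and "t" (3): a world point X has camera coordinates R X + t. Camera axes: x right, y down, z forward; pixel columns grow to the right and rows downward; lengths in mm; the calibration is good to about 2 mm. A picture is of the moment at which its call begins. There is no depth.
- ctrl.close_job(): hands the job in; it is judged then, once.
The state is a dict: "clock": time; "joint_pos": joint angles; "qd": joint speeds; "tau": joint torques, N m; "eef_pos": TCP position; "ee_rot": TCP orientation; "force": force on the tool from outside, world axes, zero at the start; "moment": the same for the moment, N m; "finger_gap": finger opening in mm; "grasp_force": force on a finger pad.
Only numpy, scipy, OpenCV 4.12 (cv2) and the standard library are available. Lean on these libraries where they do the work, as an engineer would, in place of code of your own. Each camera call takes 0.05 s, during which the arm holds its last target. There are 200 camera calls.

## Task

Pack the pantry's hardware into the wooden tray: lay the black bar pull flat along the long bay, and nest the three dark grey steel shelf angles, ridge up and centred on one another, in one pile in the empty short bay: the shortest at the bottom, then the middle one, and the longest, which is fitted first, on top. Let each sit fully down in the V of the one below with its legs lined up. Leave the brass angle and the brass pull, which belong to another cupboard, where they lie, and do not disturb the can, the goblet or the jar.

Things in the scene. Friction and masses are not known exactly. Their poses are not given: they have to be found in the camera images.
- tray: fixed tray, dark wood walls, pale floor, outer 222 (x) x 194 (y) x 30 mm high, turned any way; all 6 mm thick. Origin: middle of underside, z up. Long bay: all the +y side, inside 210 x 91 mm, centre x 0, y +46. Empty short bay: larger one on the -y side, inside 136 x 86, centre x +37, y -48. Small bay (inside 68 x 86, centre x -71, y -48) holds screws and shelf pins; put nothing there
- angle_short: dark grey steel shelf angle, 40 x 40 x 4 mm section, shortest of three, one hole per leg, lying like a roof, ridge up: 34 mm long, 57 wide, 31 high, about 80 g. Pick it from above by its upright end faces, 34 mm apart. Origin: middle of its underside (leg edges); x along the ridge, z up. Nested on another angle, its origin stands 5.7 mm above that one's
- angle_mid: dark grey steel shelf angle, 40 x 40 x 4 mm section, middle of three, two holes per leg, lying like a roof, ridge up: 50 mm long, 57 wide, 31 high, about 115 g. Pick it from above by its upright end faces, 50 mm apart. Origin: middle of its underside (leg edges); x along the ridge, z up. Nested on another angle, its origin stands 5.7 mm above that one's
- angle_long: dark grey steel shelf angle, 40 x 40 x 4 mm section, longest of three, three holes per leg, lying like a roof, ridge up: 66 mm long, 57 wide, 31 high, about 150 g. Pick it from above by its upright end faces, 66 mm apart. Origin: middle of its underside (leg edges); x along the ridge, z up. Nested on another angle, its origin stands 5.7 mm above that one's
- angle_brass: yellow brass-coloured shelf angle, 40 x 40 x 4 mm section, not part of the job, stays where it lies, lying like a roof, ridge up: 50 mm long, 57 wide, 31 high, about 120 g. Pick it from above by its upright end faces, 50 mm apart. Origin: middle of its underside (leg edges); x along the ridge, z up. Nested on another angle, its origin stands 5.7 mm above that one's
- pull_black: matt black cupboard bar pull of 12 mm square bar, about 150 g, lying flat, 12 mm high: bar 140 mm long, a foot at each end sticking out 24 mm (36 mm deep overall), 128 mm between foot centres. Origin: underside of the bar at mid length, mid width; x along the bar, feet towards +y, z up
- pull_brass: yellow brass-coloured cupboard bar pull of 12 mm square bar, about 150 g, lying flat, 12 mm high: bar 140 mm long, a foot at each end sticking out 24 mm (36 mm deep overall), 128 mm between foot centres. Origin: underside of the bar at mid length, mid width; x along the bar, feet towards +y, z up. Not part of the job: stays where it lies
- can: bystander: red food can with a pale band and metal lid, 73 mm across, 103 mm high, standing. Origin: middle of its underside
- goblet: bystander: wine-red stemmed goblet, 74 mm across at the widest, 135 mm high, standing. Origin: middle of its underside
- jar: bystander: amber glass jar with green label and white cap, 64 mm across, 100 mm high, standing. Origin: middle of its underside
Not all that is in view belongs to the job. Several things have the shape of the pull_black; the one meant has the colours described above.

How it is judged (in metres and radians):
At the end, for the whole second after the job is handed in: Empty short bay: short angle on floor, middle nested on it, long on top, each home (3 to 8.5 mm up), within 10 mm along, 5 across, 0.12 rad, ridges up. Pull flat in the long bay, within 40 mm of mid length and 0.35 rad. All else within 15 mm of its start. All released, at rest (x of angle_short in the frame of tray between -0.02 and 0.094 m and y of angle_short in the frame of tray between -0.085 and -0.011 m and z of angle_short in the frame of tray between 0.003 and 0.0095 m and angle between each of angle_short, angle_mid, angle_long's own z axis and vertical below 0.12 rad and x of angle_mid in the frame of angle_short between -0.01 and 0.01 m and y of angle_mid in the frame of angle_short between -0.005 and 0.005 m and z of angle_mid in the frame of angle_short between 0.003 and 0.0085 m and angle between the x axis of angle_mid and the x axis of angle_short, either way round below 0.12 rad and x of angle_long in the frame of angle_mid between -0.01 and 0.01 m and y of angle_long in the frame of angle_mid between -0.005 and 0.005 m and z of angle_long in the frame of angle_mid between 0.003 and 0.0085 m and angle between the x axis of angle_long and the x axis of angle_mid, either way round below 0.12 rad and x of pull_black in the frame of tray between -0.04 and 0.04 m and y of pull_black in the frame of tray between 0.004 and 0.088 m and z of pull_black in the frame of tray between 0.003 and 0.0215 m and (angle between pull_black's own z axis and vertical below 0.12 rad or angle between pull_black's own z axis and vertical above 3.02 rad) and angle between the x axis of pull_black and the x axis of tray, either way round below 0.35 rad and distance of each of angle_brass, pull_brass, can, goblet, jar from where it was at the start of the episode below 0.015 m and linear speed of each of angle_short, angle_mid, angle_long, pull_black below 0.01 m/s and angular speed of each of angle_short, angle_mid, angle_long, pull_black below 0.1 rad/s); the robot touches nothing.
It fails at once if the brass angle or the brass pull is disturbed (moved more than 15 mm) (distance of any of angle_brass, pull_brass from where it was at the start of the episode above 0.015 m).
It fails at once if the can, goblet or jar is pushed more than 15 mm or tipped over (distance of any of can, goblet, jar from where it was at the start of the episode above 0.015 m or angle between any of can, goblet, jar's own z axis and vertical above 0.3 rad).
It also fails if it takes over 96 s, if anything falls off the work surface, if the arm or the gripper's body presses on something with over 40 N, if the wrist force passes 120 N, or if a joint passes its speed limit or range.

## Working session

There is one attempt and no reset: what is moved stays moved. The work goes in short steps, Python scripts to look and compute and a shell command to move; the robot and the scene stay as the last step left them, time stands still between calls to the robot, and variables do not carry over. Pictures are saved under pics/ and viewed, at most 14 in all, crops included, and the job is handed in when it is done.

```bash
ls; mkdir -p pics; python3 - <<'E'
from station import ctrl
import cv2
print(ctrl.tip_reach, ctrl.sense())
for n in("scene","side","wrist"):
    f=ctrl.grab_frame(n); cv2.imwrite(f"pics/{n}0.png",f["img"][:,:,::-1]); print(n,f["fx"],f["cx"],f["cy"],f["R"],f["t"])
E
```

```text
pics
25.0 {'clock': 0.0, 'joint_pos': array([-0.04171287,  0.7070794 , -0.02759842,  1.48501198,  0.02199265,
        0.95087099, -0.07548244]), 'qd': array([ 4.86801814e-04,  1.05910285e-03,  6.56988366e-04, -7.88748151e-05,
       -2.14103262e-03, -3.10999482e-04,  4.48300376e-05]), 'tau': array([-3.35119905e-03, -8.83210659e+01,  1.23306759e+00, -2.36173260e+01,
        1.66974653e-02,  6.38553465e-03, -2.14882397e-05]), 'eef_pos': array([5.74765383e+02, 3.55365740e-04, 2.55838104e+02]), 'ee_rot': array([-3.63099417e-04,  7.07102307e-01,  7.07111054e-01, -3.91149061e-04]), 'force': array([-1.13163982,  0.35060377, -0.12019125]), 'moment': array([0.01273714, 0.00362142, 0.0505758 ]), 'grasp_force': 0.0, 'finger_gap': 85.14943664998304}
scene 387.9311010009147 311.1941560029866 199.13615456731628 [[-0.83405279  0.55134384 -0.01938839]
 [ 0.33422686  0.47702133 -0.81286103]
 [-0.43891725 -0.68444913 -0.58213489]] [ 463.63530377 -165.24723745 1464.34015127]
side 381.74822911790784 323.09655324426984 202.2683036925134 [[ 9.92617626e-01 -1.21284462e-01  5.72109517e-04]
 [-9.05301435e-02 -7.44040379e-01 -6.61972966e-01]
 [ 8.07127077e-02  6.57034241e-01 -7.49527495e-01]] [-558.18061303   88.913211    975.75532973]
wrist 306.11955919139064 319.59720598950673 198.748493196288 [[ 9.99999767e-01  3.99837499e-04 -5.53367420e-04]
 [ 5.58708165e-04 -9.45106848e-01  3.26760972e-01]
 [-3.92340049e-04 -3.26761205e-01 -9.45106851e-01]] [-573.89826545  -43.14220646  382.07663565]
```

View pictures.

View pics/scene0.png

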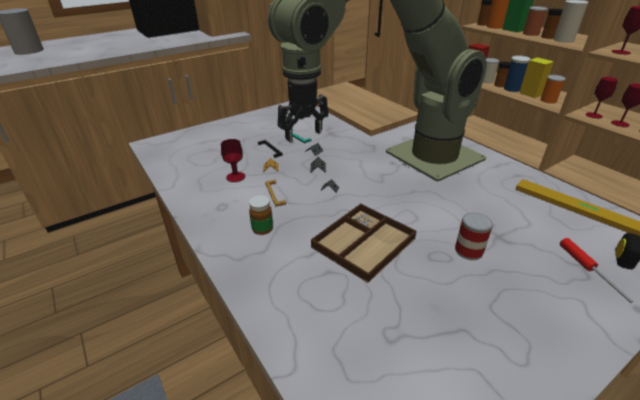

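View pics/side0.png

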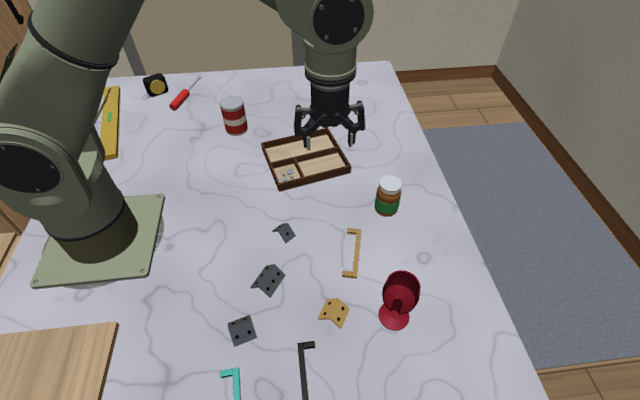

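View pics/wrist0.png

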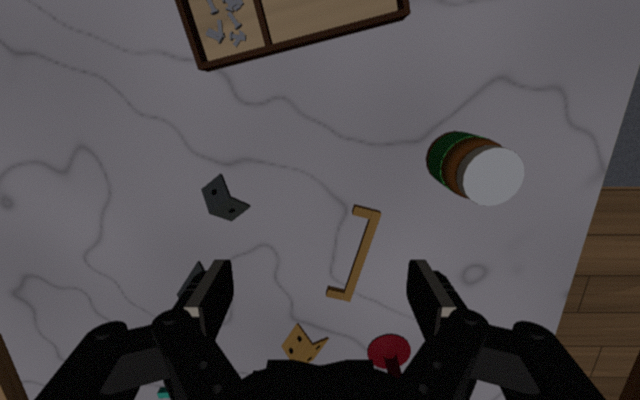

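```bash
cat > h.py <<'E'
import numpy as np, cv2, json
from station import ctrl
def ray(f,uv,z):
    R=np.array(f["R"]);t=np.array(f["t"]);c=-R.T@t
    d=R.T@np.array([(uv[0]-f["cx"])/f["fx"],(uv[1]-f["cy"])/f["fy"],1]); return c+d*(z-c[2])/d[2]
def proj(f,X):
    p=np.atleast_2d(X)@np.array(f["R"]).T+f["t"]; return np.c_[f["fx"]*p[:,0]/p[:,2]+f["cx"],f["fy"]*p[:,1]/p[:,2]+f["cy"]]
E
python3 - <<'E'
from h import *
f=ctrl.grab_frame("side")
print("cam w",-np.array(ctrl.grab_frame("wrist")["R"]).T@ctrl.grab_frame("wrist")["t"])
for n,u,z in [("short",(284,232),15),("A",(268,279),15),("B",(242,330),15),("brassA",(334,312),15),("brassP",(352,252),6),("teal",(232,380),6),("blackcorner",(306,346),6),("goblet",(394,316),0),("jar",(387,208),0),("can",(235,128),0),("trayC",(305,158),15),("tray1",(262,150),30),("tray2",(276,187),30),("tray3",(349,172),30),("tray4",(334,132),30)]: print(n,ray(f,u,z).round())
f=ctrl.grab_frame("scene")
for n,u in [("black1",(260,144)),("black2",(282,154))]: print(n,ray(f,u,6).round())
E
```

```text
cam w [574.1684638   84.30564223 374.99162804]
short [456. -51.  15.]
A [ 412. -181.   15.]
B [ 355. -296.   15.]
brassA [ 552. -280.   15.]
brassP [ 619. -125.    6.]
teal [ 336. -391.    6.]
blackcorner [ 485. -342.    6.]
goblet [ 682. -298.    0.]
jar [739.   9.   0.]
can [317. 414.   0.]
trayC [534. 221.  15.]
tray1 [407. 256.  30.]
tray2 [443.  95.  30.]
tray3 [653. 130.  30.]
tray4 [636. 315.  30.]
black1 [ 500. -457.    6.]
black2 [ 469. -334.    6.]
```

```bash
python3 -m inch '[[[-0.8,-1,0.3,0,0,0],[-1.6,-2,0.6,0,0,0],[-2.4,-3,0.9,0,0,0],[-3.1,-4,1.2,0,0,0],[-3.1,-4,1.2,0,0,0]]]'; python3 - <<'E'
from h import *
f=ctrl.grab_frame("wrist"); cv2.imwrite("pics/w1.png",f["img"][:,:,::-1]); np.save("w1.npy",f,allow_pickle=True)
E
```

```text
clock: 0.98
eef_pos: [449.5, -162.9, 305.2]
ee_rot: [0.001, 0.709, 0.705, -0.0]
force: [1.0, 1.2, -0.2]
finger_gap: 85.1
grasp_force: 0.0
```

View pics/w1.png

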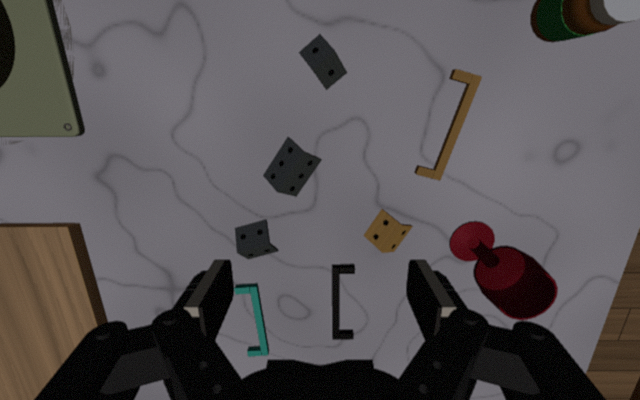

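```bash
cat >> h.py <<'E'
from scipy.optimize import minimize
def box(x0,x1,y0,y1,z0,z1): return np.array([[x,y,z] for x in(x0,x1) for y in(y0,y1) for z in(z0,z1)],float)
def angle(L):
    s=[(0,31.1),(28.28,2.83),(25.46,0),(0,25.46)]
    return [np.array([[x,k*y,z] for x in(-L/2,L/2) for y,z in s]) for k in(1,-1)]
PULL=[box(-70,70,-6,6,0,12),box(-70,-58,6,30,0,12),box(58,70,6,30,0,12)]
def sil(f,parts,p,z,shape,roi,S=4):
    m=np.zeros((int((roi[3]-roi[1])*S),int((roi[2]-roi[0])*S)),np.uint8); c,s=np.cos(p[2]),np.sin(p[2]); R=np.array([[c,-s,0],[s,c,0],[0,0,1]])
    for P in parts:
        q=(proj(f,P@R.T+[p[0],p[1],z])-[roi[0],roi[1]])*S
        cv2.fillConvexPoly(m,np.round(cv2.convexHull(q.astype(np.float32))).astype(np.int32),1)
    return m
def fit(f,mask,parts,roi,x0,z=0,yaws=None,S=4):
    M=cv2.resize(mask[roi[1]:roi[3],roi[0]:roi[2]].astype(np.uint8),None,fx=S,fy=S,interpolation=cv2.INTER_NEAREST)
    def cost(p):
        s=sil(f,parts,p,z,None,roi,S); return 1-(s&M).sum()/max(1,(s|M).sum())
    out=[]
    for y in (np.arange(0,np.pi,np.pi/8) if yaws is None else yaws):
        r=minimize(cost,[x0[0],x0[1],y],method="Nelder-Mead",options=dict(initial_simplex=np.array([[x0[0],x0[1],y],[x0[0]+8,x0[1],y],[x0[0],x0[1]+8,y],[x0[0],x0[1],y+.2]]),xatol=.05,fatol=1e-4)); out.append((round(r.fun,3),r.x.round(3)))
    return sorted(out,key=lambda o:o[0])
E
cat > m1.py <<'E'
from h import *
f=np.load("w1.npy",allow_pickle=True).item(); im=cv2.cvtColor(f["img"],cv2.COLOR_RGB2HSV); g=f["img"].astype(int)
print([g[v,u] for u,v in [(323,62),(290,168),(256,239),(336,300),(350,180),(300,215)]])
dark=(im[:,:,2]<int(__import__('sys').argv[1]))
for n,P,roi,c,ys in [("short",angle(34),(285,22,365,102),(323,62),None),("long",angle(66),(250,125,335,205),(292,168),None),("mid",angle(50),(225,210,290,268),(256,239),None),("pull",PULL,(318,258,365,348),(336,302),[-1.5,1.5])]:
    print(n,dark[roi[1]:roi[3],roi[0]:roi[2]].sum(),[ (a,b.tolist()) for a,b in fit(f,dark,P,roi,ray(f,c,12)[:2],0,ys)[:3]])
E
python3 m1.py 75
```

```text
[array([39, 38, 37]), array([35, 35, 38]), array([33, 35, 37]), array([5, 5, 6]), array([110, 107, 112]), array([107, 103, 110])]
short 1344 [(np.float64(0.034), [454.205, -42.782, 0.661]), (np.float64(0.035), [454.018, -42.788, 0.663]), (np.float64(0.035), [454.112, -42.811, 0.656])]
long 1910 [(np.float64(0.026), [410.263, -178.029, 0.965]), (np.float64(0.026), [410.618, -177.95, 0.974]), (np.float64(0.026), [410.535, -178.033, 0.966])]
mid 1214 [(np.float64(0.074), [352.709, -290.358, 0.286]), (np.float64(0.074), [352.734, -290.417, 3.424]), (np.float64(0.075), [352.563, -290.502, 0.272])]
pull 898 [(np.float64(0.048), [474.617, -405.277, -1.554]), (np.float64(0.503), [474.692, -405.129, 1.581])]
```

```bash
python3 -m inch '[[[0.0,1,-1,0,0,1.6],[0.0,2,-2,0,0,3.2],[0.1,2.9,-3,0,0,4.8],[0.1,2.9,-4.5,0,0,6.3],[0.1,2.9,-5,0,0,6.3]]]' 0.62 40;  python3 -m inch '[[[0,0,0,0,0,0]]]'; python3 - <<'E'
from h import *
from scipy.spatial.transform import Rotation as Ro
s=ctrl.sense(); q=s["ee_rot"]; R=Ro.from_quat(q[[1,2,3,0]]).as_matrix(); print(s["eef_pos"],R[:,1],R[:,2],np.arctan2(R[1,1],R[0,1]), s["finger_gap"])
f=ctrl.grab_frame("wrist"); cv2.imwrite("pics/w2.png",f["img"][:,:,::-1]); np.save("w2.npy",f,allow_pickle=True)
E
```

```text
clock: 1.65
eef_pos: [454.1, -42.4, 101.4]
ee_rot: [-0.002, 0.438, 0.899, -0.0]
force: [0.3, 0.0, 0.4]
finger_gap: 53.0
grasp_force: 0.0
clock: 1.78
eef_pos: [454.6, -43.0, 103.1]
ee_rot: [-0.001, 0.439, 0.898, -0.0]
force: [-0.4, -0.6, 0.7]
finger_gap: 52.9
grasp_force: 0.0
[454.61334968 -43.04707901 103.11225965] [ 0.78944046  0.61382428 -0.00187559] [-2.63514311e-03  3.33483390e-04 -9.99996472e-01] 0.6608971672341546 52.944063397771025
```

View pics/w2.png

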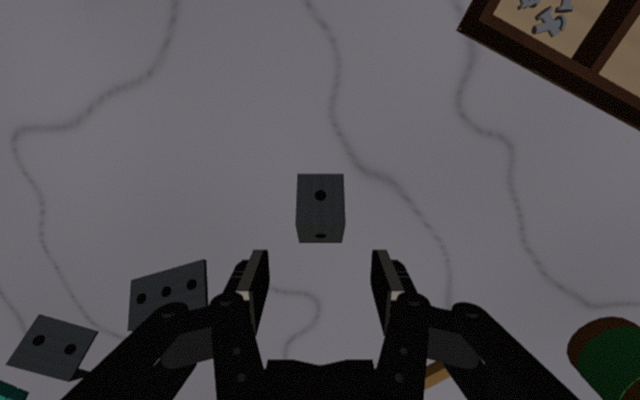

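Candidates in w1: grey angles (323,62) one hole per leg = short, (292,168) three holes = long, (256,239) two = mid, brass (388,232) not wanted; pulls: black (336,300), teal (255,320) and brass (450,125) decoys. The close view (w2) shows the single-hole short angle at (320,208), centred between the fingers.

```bash
python3 -m inch '[[[0,0,-1,0,0,0],[0,0,-1.6,0,0,0],[0,0,-1.83,0,0,0],[0,0,-1.83,0,0,0]]]'; python3 -m inch '[[[0,0,0,0,0,0],[0,0,0,0,0,0],[0,0,0,0,0,0],[0,0,0,0,0,0]]]' 0.2 40; python3 -m inch '[[[0,0,1,0,0,0],[0,0,2.5,0,0,0],[0.5,0,3.5,0,0,0],[0.5,0,3.5,0,0,0]]]'
```

```text
clock: 2.33
eef_pos: [455.3, -43.9, 31.7]
ee_rot: [0.0, 0.44, 0.898, 0.0]
force: [-0.4, -0.5, 0.0]
finger_gap: 53.1
grasp_force: 0.0
clock: 2.82
eef_pos: [455.4, -44.1, 32.1]
ee_rot: [0.001, 0.44, 0.898, 0.0]
force: [-1.4, -1.3, 9.8]
finger_gap: 33.1
grasp_force: 39.0
clock: 3.32
eef_pos: [476.7, -44.3, 174.1]
ee_rot: [0.003, 0.44, 0.898, 0.001]
force: [-0.0, 0.3, -1.8]
finger_gap: 32.8
grasp_force: 40.5
```

```bash
python3 -m inch '[[[0.4,1.1,1,0,0,-1.2],[0.8,2.3,1.8,0,0,-2.4],[1.2,3.5,2.5,0,0,-3.6],[1.7,4.8,3.15,0,0,-4.8],[1.7,4.85,3.15,0,0,-4.8]]]';python3 -m inch '[[[0,0,0,0,0,0],[0,0,0,0,0,0]]]'; python3 - <<'E'
from h import *
f=ctrl.grab_frame("wrist"); cv2.imwrite("pics/w3.png",f["img"][:,:,::-1]); np.save("w3.npy",f,allow_pickle=True)
E
```

```text
clock: 3.95
eef_pos: [543.1, 154.1, 297.7]
ee_rot: [-0.0, 0.648, 0.761, 0.001]
force: [0.2, -1.1, -2.0]
finger_gap: 32.8
grasp_force: 40.5
clock: 4.2
eef_pos: [542.7, 148.7, 296.6]
ee_rot: [-0.0, 0.65, 0.76, -0.001]
force: [0.1, -0.7, -0.4]
finger_gap: 33.1
grasp_force: 40.5
```

View pics/w3.png

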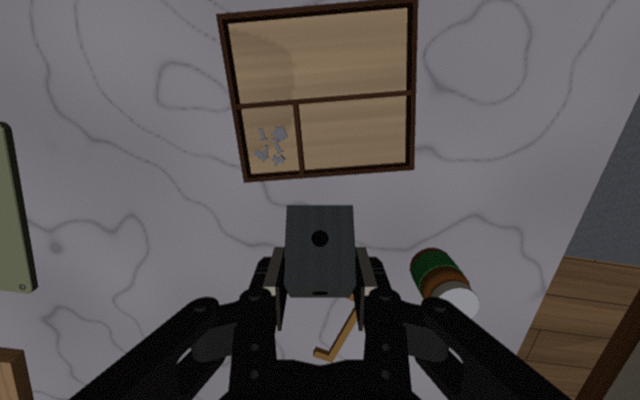

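```bash
python3 - <<'E'
from h import *
f=np.load("w3.npy",allow_pickle=True).item(); im=cv2.cvtColor(f["img"],cv2.COLOR_RGB2HSV)
m=((im[:,:,1]>70)).astype(np.uint8); m[195:]=0; m[:,:190]=0; m[:,440:]=0; m=cv2.morphologyEx(m,cv2.MORPH_OPEN,np.ones((3,3)))
n,l,st,_=cv2.connectedComponentsWithStats(m); k=1+st[1:,4].argmax(); h=cv2.convexHull(np.argwhere(l==k)[:,::-1].astype(np.int32)); M=np.zeros_like(m); cv2.fillConvexPoly(M,h,1)
print(st[k])
r=fit(f,M,[box(-111,111,-97,97,0,30)],(200,0,440,195),ray(f,(320,90),15)[:2],0,[.1,.2]); print(r)
x,y,a=r[0][1]; c,s=np.cos(a),np.sin(a)
W=lambda p:[x+c*p[0]-s*p[1],y+s*p[0]+c*p[1]]
print("short bay",W((37,-48)),"long bay",W((0,46)))
for p in[(-36.5,-97,30),(-36.5,-2,30),(108,-2,30),(-108,-2,30)]: print(proj(f,[*W(p),30]))
q=ctrl.sense();print(q["eef_pos"],q["ee_rot"])
E
```

```text
[  217     0   201   182 30871]
[(np.float64(0.008), array([5.33231e+02, 2.26725e+02, 2.36000e-01])), (np.float64(0.009), array([5.33519e+02, 2.26650e+02, 2.36000e-01]))]
short bay [np.float64(580.4285358457346), np.float64(188.7066805988139)] long bay [np.float64(522.4754923695717), np.float64(271.44992655792515)]
[[300.48573726 178.37343431]]
[[292.58254243 102.18660009]]
[[413.45146364  92.05057477]]
[[233.71471278 107.12323563]]
[542.79541506 148.74192286 296.7056837 ] [-1.29579794e-04  6.49937644e-01  7.59987344e-01 -5.28880795e-04]
```

```bash
python3 -m inch '[[[0.5,0.5,-1,0,0,0.76],[0.94,1.0,-2.5,0,0,0.76],[0.94,1,-4,0,0,0.76],[0.94,1.0,-5.3,0,0,0.76],[0.94,1.0,-5.3,0,0,0.76]]]';python3 -m inch '[[[0,0,0,0,0,0]]]'
```

```text
clock: 4.88
eef_pos: [579.0, 188.7, 82.4]
ee_rot: [-0.002, 0.619, 0.785, -0.003]
force: [-0.0, -0.6, 0.4]
finger_gap: 32.9
grasp_force: 40.5
clock: 5.0
eef_pos: [581.5, 189.8, 87.2]
ee_rot: [0.001, 0.619, 0.785, 0.001]
force: [0.0, -0.3, 0.6]
finger_gap: 32.9
grasp_force: 40.5
```

```bash
python3 -m inch '[[[0,0,-0.7,0,0,0],[0,0,-1.0,0,0,0],[0,0,-1.15,0,0,0],[0,0,-1.15,0,0,0]]]';python3 -m inch '[[[0,0,-0.03,0,0,0],[0,0,-0.06,0,0,0]]]'
```

```text
clock: 5.5
eef_pos: [580.9, 190.1, 39.8]
ee_rot: [0.0, 0.619, 0.786, 0.0]
force: [0.4, -0.5, -1.8]
finger_gap: 32.9
grasp_force: 40.5
clock: 5.75
eef_pos: [581.1, 190.1, 37.8]
ee_rot: [0.0, 0.619, 0.786, 0.001]
force: [-6.4, -1.8, 28.2]
finger_gap: 32.5
grasp_force: 43.1
```

```bash
python3 -m inch '[[[0,0,0,0,0,0],[0,0,0,0,0,0],[0,0,0,0,0,0]]]' 0.6;python3 -m inch '[[[0,0,1.3,0,0,0],[0,0,2.6,0,0,0],[-0.6,-1.0,3.3,0,0,0],[-1.2,-2.2,3.3,0,0,0],[-1.8,-3.5,3.3,0,0,0]]]' 0.8
python3 -m inch '[[[-0.6,-1.25,0,0,0,0.4],[-1.2,-2.5,0,0,0,0.4],[-1.8,-3.75,0,0,0,0.4],[-2.4,-5.0,0,0,0,0.4],[-3.0,-6.2,0,0,0,0.4]]]';python3 -m inch '[[[-0.6,-1.2,0,0,0,0],[-0.9,-2.3,0,0,0,0],[-0.9,-2.3,0,0,0,0],[-0.9,-2.3,0,0,0,0]]]'
python3 - <<'E'
from h import *
f=ctrl.grab_frame("wrist"); cv2.imwrite("pics/w4.png",f["img"][:,:,::-1]); np.save("w4.npy",f,allow_pickle=True)
print(proj(f,[352.7,-290.4,12]))
E
```

```text
clock: 6.12
eef_pos: [580.6, 190.0, 36.7]
ee_rot: [-0.0, 0.619, 0.786, -0.0]
force: [0.7, -0.8, -0.2]
finger_gap: 51.4
grasp_force: 0.0
clock: 6.75
eef_pos: [507.8, 48.9, 169.1]
ee_rot: [0.0, 0.618, 0.786, 0.0]
force: [2.2, -1.2, -0.2]
finger_gap: 68.2
grasp_force: 0.0
clock: 7.38
eef_pos: [387.7, -199.5, 168.8]
ee_rot: [0.0, 0.602, 0.798, -0.0]
force: [0.7, -0.3, -0.2]
finger_gap: 68.3
grasp_force: 0.0
clock: 7.88
eef_pos: [352.7, -289.5, 168.7]
ee_rot: [-0.0, 0.602, 0.798, 0.0]
force: [-0.1, 0.1, 0.9]
finger_gap: 68.2
grasp_force: 0.0
[[319.9658803  188.75846304]]
```

View pics/w4.png

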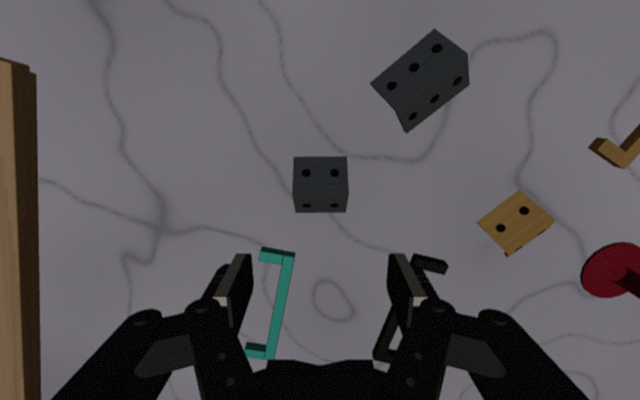

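```bash
python3 - <<'E'
from h import *
f=np.load("w4.npy",allow_pickle=True).item(); im=cv2.cvtColor(f["img"],cv2.COLOR_RGB2HSV); d=im[:,:,2]<75
for n,P,roi,c,y in[("mid",angle(50),(280,140,362,228),(320,188),[.2,.4]),("long",angle(66),(355,15,485,145),(420,80),[.9,1.])]: print(n,fit(f,d,P,roi,ray(f,c,12)[:2],0,y))
E
```

```text
mid [(np.float64(0.016), array([ 3.52924e+02, -2.90009e+02,  2.85000e-01])), (np.float64(0.017), array([ 3.52948e+02, -2.90096e+02,  2.88000e-01]))]
long [(np.float64(0.013), array([ 410.642, -177.292,    0.97 ])), (np.float64(0.013), array([ 410.596, -177.223,    0.97 ]))]
```

```bash
python3 -m inch '[[[0,0,-1.3,0,0,0],[0,0,-2.6,0,0,0],[0,0,-3.2,0,0,0],[0,0,-3.42,0,0,0],[0,0,-3.42,0,0,0]]]';python3 -m inch '[[[0,0,0,0,0,0],[0,0,0,0,0,0],[0,0,0,0,0,0],[0,0,0,0,0,0]]]' 0.4 40
python3 -m inch '[[[0,0,1.3,0,0,0],[0,0,2.6,0,0,0],[0.6,1.0,3.8,0,0,0],[1.2,2.2,4.3,0,0,0],[1.8,3.4,4.8,0,0,0]]]'
python3 -m inch '[[[0.6,1.2,0,0,0,0],[1.2,2.4,0,0,0,0],[1.8,3.6,0,0,0,0],[2.4,4.8,0,0,0,-0.4],[2.9,6,0,0,0,-0.4]]]'
python3 -m inch '[[[0.4,0.6,0,0,0,0],[0.4,0.6,0,0,0,0],[0.4,0.6,0,0,0,0]]]'
python3 - <<'E'
from h import *
f=ctrl.grab_frame("wrist"); cv2.imwrite("pics/w5.png",f["img"][:,:,::-1]); np.save("w5.npy",f,allow_pickle=True)
E
```

```text
clock: 8.55
eef_pos: [352.9, -289.6, 32.2]
ee_rot: [-0.0, 0.602, 0.799, -0.0]
force: [-0.6, -0.6, 0.8]
finger_gap: 68.0
grasp_force: 0.0
clock: 9.05
eef_pos: [352.8, -290.3, 33.0]
ee_rot: [0.001, 0.602, 0.798, -0.0]
force: [-1.5, 1.3, 8.6]
finger_gap: 49.1
grasp_force: 39.7
clock: 9.68
eef_pos: [425.2, -152.5, 225.9]
ee_rot: [0.001, 0.602, 0.798, 0.0]
force: [1.0, -0.8, -0.2]
finger_gap: 48.6
grasp_force: 42.7
clock: 10.3
eef_pos: [541.1, 87.7, 224.8]
ee_rot: [0.0, 0.619, 0.785, 0.0]
force: [0.3, -1.0, -0.9]
finger_gap: 49.1
grasp_force: 42.7
clock: 10.68
eef_pos: [556.3, 109.3, 224.4]
ee_rot: [0.0, 0.619, 0.785, -0.0]
force: [-0.4, 0.4, -1.2]
finger_gap: 48.4
grasp_force: 42.7
```

View pics/w5.png

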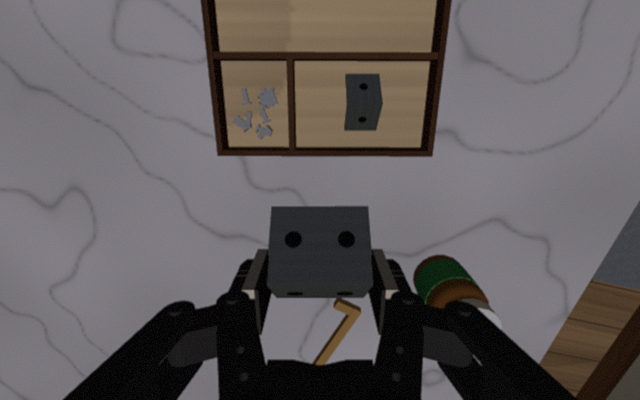

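```bash
cat > m2.py <<'E'
from h import *
import sys
def run(fn,L1,roi1,c1,z1,L2,roi2,c2,off):
    f=np.load(fn,allow_pickle=True).item(); im=cv2.cvtColor(f["img"],cv2.COLOR_RGB2HSV); d=im[:,:,2]<75
    p=ctrl.sense()["eef_pos"]; print("tcp",p)
    dd=(d&(im[:,:,1]<120))
    a=fit(f,dd,angle(L1),roi1,ray(f,c1,z1+12)[:2],z1,[.2,.28]); print("base",a)
    b=fit(f,d,angle(L2),roi2,ray(f,c2,p[2]-off+12)[:2],p[2]-off,[.2,.28]); print("held",b)
    print("move",a[0][1]-b[0][1], (a[0][1]-b[0][1])[:2]/40)
if __name__=="__main__": run("w5.npy",34,(335,66,390,138),(363,102),6,50,(262,200,378,255),(320,250),32.7)
E
python3 m2.py
```

```text
tcp [556.32198881 109.00594623 224.37621217]
base [(np.float64(0.053), array([5.80178e+02, 1.91826e+02, 2.37000e-01])), (np.float64(0.055), array([5.80060e+02, 1.91647e+02, 2.23000e-01]))]
held [(np.float64(0.022), array([5.55523e+02, 1.09327e+02, 2.37000e-01])), (np.float64(0.029), array([5.56028e+02, 1.09473e+02, 2.45000e-01]))]
move [24.655 82.499  0.   ] [0.616375 2.062475]
```

```bash
python3 -m inch '[[[0.3,1,0,0,0,0],[0.62,2.06,-0.5,0,0,0],[0.62,2.06,-1.8,0,0,0],[0.62,2.06,-3,0,0,0],[0.62,2.06,-3.2,0,0,0]]]';python3 -m inch '[[[0,0,0,0,0,0],[0,0,0,0,0,0]]]';python3 -m inch '[[[0,0,-0.5,0,0,0],[0,0,-1,0,0,0],[0,0,-1.2,0,0,0],[0,0,-1.2,0,0,0]]]'
```

```text
clock: 11.35
eef_pos: [580.3, 191.2, 94.1]
ee_rot: [-0.001, 0.619, 0.785, -0.002]
force: [0.3, -0.4, -0.0]
finger_gap: 48.7
grasp_force: 42.6
clock: 11.6
eef_pos: [582.2, 192.4, 97.9]
ee_rot: [0.001, 0.619, 0.785, 0.001]
force: [-0.3, 0.5, -0.7]
finger_gap: 48.7
grasp_force: 42.6
clock: 12.1
eef_pos: [581.3, 192.4, 47.7]
ee_rot: [-0.0, 0.619, 0.786, -0.0]
force: [1.0, 0.2, -1.2]
finger_gap: 49.0
grasp_force: 42.7
```

```bash
python3 -m inch '[[[0,0,-0.04,0,0,0],[0,0,-0.08,0,0,0],[0,0,-0.08,0,0,0]]]';python3 -m inch '[[[0,0,-0.03,0,0,0],[0,0,-0.03,0,0,0]]]'
```

```text
clock: 12.48
eef_pos: [581.9, 192.2, 45.4]
ee_rot: [0.001, 0.619, 0.786, 0.0]
force: [-0.5, -2.7, 6.1]
finger_gap: 49.1
grasp_force: 43.3
clock: 12.72
eef_pos: [582.2, 191.8, 44.7]
ee_rot: [0.001, 0.619, 0.785, 0.0]
force: [-1.3, -5.9, 15.5]
finger_gap: 48.8
grasp_force: 44.1
```

```bash
python3 -m inch '[[[0,0,0,0,0,0],[0,0,0,0,0,0],[0,0,0,0,0,0]]]' 0.75;python3 -m inch '[[[0,0,1.3,0,0,0],[0,0,2.6,0,0,0],[-0.6,-1.0,3.3,0,0,0],[-1.2,-2.2,3.3,0,0,1],[-1.8,-3.5,3.3,0,0,2]]]' 1
python3 -m inch '[[[-0.6,-1.25,0,0,0,1.3],[-1.2,-2.5,0,0,0,2.6],[-1.8,-3.75,0,0,0,3.9],[-2.5,-5.0,0,0,0,5],[-2.5,-5.7,0,0,0,5]]]';python3 -m inch '[[[0,0,-0.5,0,0,0],[0,0,-0.5,0,0,0],[0,0,-0.5,0,0,0]]]'
python3 - <<'E'
from h import *
f=ctrl.grab_frame("wrist"); cv2.imwrite("pics/w6.png",f["img"][:,:,::-1]); np.save("w6.npy",f,allow_pickle=True)
c=proj(f,[410.6,-177.25,12])[0];print(c)
d=cv2.cvtColor(f["img"],cv2.COLOR_RGB2HSV)[:,:,2]<75
s=ctrl.sense();q=s["ee_rot"];print(s["eef_pos"],2*np.arctan2(q[2],q[1])-np.pi/2)
print(fit(f,d,angle(66),(int(c[0])-52,int(c[1])-60,int(c[0])+52,int(c[1])+48),[410.6,-177.2],0,[.95,1.]))
E
```

```text
clock: 13.1
eef_pos: [581.3, 192.5, 43.4]
ee_rot: [-0.0, 0.619, 0.786, -0.0]
force: [-0.6, -0.0, 0.1]
finger_gap: 64.1
grasp_force: 0.0
clock: 13.72
eef_pos: [508.5, 51.3, 175.9]
ee_rot: [0.0, 0.531, 0.847, 0.0]
force: [0.5, -1.2, -0.4]
finger_gap: 86.0
grasp_force: 0.0
clock: 14.35
eef_pos: [407.6, -178.0, 175.6]
ee_rot: [-0.0, 0.296, 0.955, -0.0]
force: [1.0, 1.1, -0.1]
finger_gap: 85.6
grasp_force: 0.0
clock: 14.72
eef_pos: [409.6, -175.2, 156.0]
ee_rot: [0.0, 0.296, 0.955, -0.0]
force: [-0.2, 0.2, 0.1]
finger_gap: 85.3
grasp_force: 0.0
[318.79539951 194.50826695]
[ 409.67800286 -175.2590164   156.04012561] 0.9704678841337291
[(np.float64(0.007), array([ 410.925, -177.542,    0.971])), (np.float64(0.007), array([ 410.935, -177.522,    0.97 ]))]
```

View pics/w6.png

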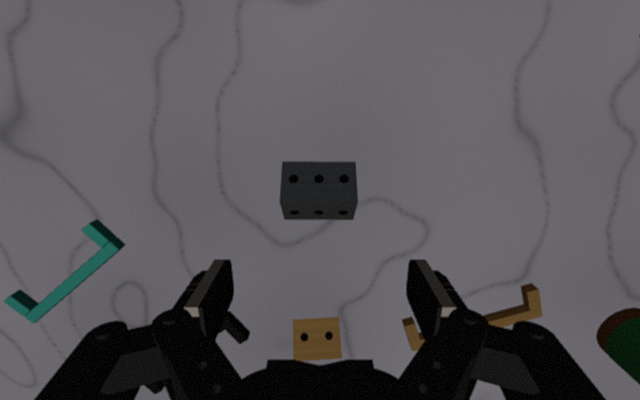

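Three holes per leg at (318,195): the long angle, lined up.

```bash
python3 -m inch '[[[0.03,-0.05,-1.3,0,0,0],[0.03,-0.05,-2.5,0,0,0],[0.03,-0.05,-3.0,0,0,0],[0.03,-0.05,-3.1,0,0,0],[0.03,-0.05,-3.1,0,0,0]]]';python3 -m inch '[[[0,0,0,0,0,0],[0,0,0,0,0,0],[0,0,0,0,0,0],[0,0,0,0,0,0]]]' 0.6 40
python3 -m inch '[[[0,0,1.3,0,0,0],[0,0,2.6,0,0,0],[0.6,1.0,3.8,0,0,-1.2],[1.2,2.0,4.3,0,0,-2.4],[1.8,3.2,4.8,0,0,-3.6]]]'
python3 -m inch '[[[0.6,1.2,0,0,0,-1.2],[1.2,2.4,0,0,0,-2.4],[1.8,3.6,0,0,0,-3.4],[1.8,3.9,0,0,0,-3.4],[1.8,3.9,0,0,0,-3.4]]]'
python3 - <<'E'
from h import *
f=ctrl.grab_frame("wrist"); cv2.imwrite("pics/w7.png",f["img"][:,:,::-1]); np.save("w7.npy",f,allow_pickle=True)
E
```

```text
clock: 15.4
eef_pos: [410.9, -177.6, 32.2]
ee_rot: [0.0, 0.296, 0.955, -0.0]
force: [0.0, 0.0, -0.1]
finger_gap: 85.1
grasp_force: 0.0
clock: 15.9
eef_pos: [410.7, -178.3, 32.6]
ee_rot: [0.001, 0.296, 0.955, -0.0]
force: [-1.8, -1.1, 14.4]
finger_gap: 64.7
grasp_force: 40.3
clock: 16.52
eef_pos: [483.1, -48.7, 225.3]
ee_rot: [0.001, 0.472, 0.881, 0.0]
force: [0.2, -0.5, -2.4]
finger_gap: 64.7
grasp_force: 47.5
clock: 17.15
eef_pos: [554.1, 106.6, 223.8]
ee_rot: [-0.0, 0.618, 0.786, -0.0]
force: [0.3, -0.5, -1.9]
finger_gap: 64.6
grasp_force: 47.5
```

View pics/w7.png

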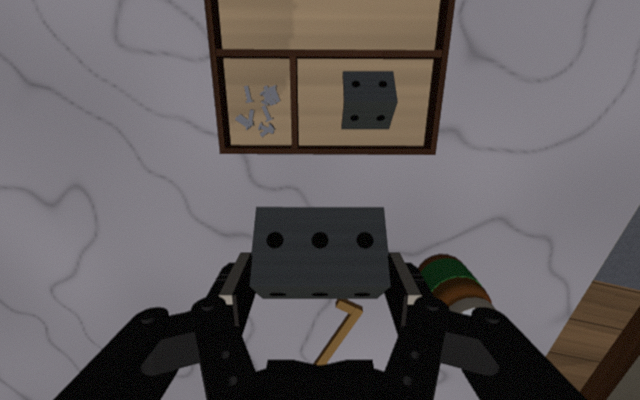

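```bash
python3 - <<'E'
from m2 import run
run("w7.npy",50,(335,62,405,137),(368,100),11.7,66,(245,198,395,250),(320,250),32.5)
E
```

```text
tcp [554.24998584 105.44354089 223.79209746]
base [(np.float64(0.051), array([5.81869e+02, 1.92334e+02, 2.36000e-01])), (np.float64(0.052), array([5.81934e+02, 1.92059e+02, 2.36000e-01]))]
held [(np.float64(0.01), array([5.53602e+02, 1.06297e+02, 2.32000e-01])), (np.float64(0.01), array([5.53628e+02, 1.06285e+02, 2.37000e-01]))]
move [2.8267e+01 8.6037e+01 4.0000e-03] [0.706675 2.150925]
```

```bash
python3 -m inch '[[[0.35,1,0,0,0,0],[0.7,2.15,-0.5,0,0,0],[0.7,2.15,-1.8,0,0,0],[0.7,2.15,-3,0,0,0],[0.7,2.15,-3.1,0,0,0]]]';python3 -m inch '[[[0,0,0,0,0,0],[0,0,0,0,0,0]]]';python3 -m inch '[[[0,0,-0.5,0,0,0],[0,0,-1,0,0,0],[0,0,-1.14,0,0,0],[0,0,-1.14,0,0,0]]]';python3 -m inch '[[[0,0,-0.04,0,0,0],[0,0,-0.08,0,0,0],[0,0,-0.08,0,0,0]]]'
```

```text
clock: 17.82
eef_pos: [581.6, 190.3, 97.6]
ee_rot: [-0.001, 0.619, 0.785, -0.002]
force: [0.2, -0.3, -0.9]
finger_gap: 64.6
grasp_force: 47.5
clock: 18.08
eef_pos: [583.4, 192.2, 101.6]
ee_rot: [0.001, 0.619, 0.785, 0.001]
force: [-0.2, -0.0, -1.1]
finger_gap: 64.5
grasp_force: 47.5
clock: 18.58
eef_pos: [582.6, 192.4, 54.0]
ee_rot: [-0.0, 0.619, 0.786, -0.0]
force: [0.9, -0.1, -1.4]
finger_gap: 64.6
grasp_force: 47.5
clock: 18.95
eef_pos: [582.6, 192.4, 50.7]
ee_rot: [-0.0, 0.619, 0.786, 0.0]
force: [0.1, -0.1, -1.7]
finger_gap: 64.7
grasp_force: 47.5
```

```bash
python3 -m inch '[[[0,0,-0.03,0,0,0],[0,0,-0.03,0,0,0]]]'; python3 -m inch '[[[0,0,-0.03,0,0,0],[0,0,-0.03,0,0,0]]]'
```

```text
clock: 19.2
eef_pos: [582.9, 192.2, 50.0]
ee_rot: [0.0, 0.619, 0.786, 0.0]
force: [-1.3, -1.5, 7.9]
finger_gap: 64.8
grasp_force: 48.4
clock: 19.45
eef_pos: [583.0, 192.2, 49.7]
ee_rot: [0.0, 0.619, 0.786, 0.0]
force: [-5.9, -3.5, 24.0]
finger_gap: 64.4
grasp_force: 49.9
```

```bash
python3 -m inch '[[[0,0,0,0,0,0],[0,0,0,0,0,0],[0,0,0,0,0,0]]]' 0.95;python3 -m inch '[[[0,0,1.3,0,0,0],[0,0,2.6,0,0,0],[-0.2,-1.0,3.3,0,0,0],[-0.5,-2.4,3.3,0,0,-1],[-0.8,-3.9,3.3,0,0,-2.1]]]' 
python3 -m inch '[[[-0.3,-1.5,0,0,0,0],[-0.6,-3,0,0,0,0],[-0.9,-4.5,0,0,0,0],[-1.2,-6,0,0,0,0],[-1.5,-7.5,0,0,0,0]]]' 0.4;python3 -m inch '[[[-0.2,-1.5,0,0,0,0],[-0.4,-3,0,0,0,0],[-0.4,-3.5,-1,0,0,0],[-0.4,-3.5,-1,0,0,0],[-0.4,-3.5,-1,0,0,0]]]'
python3 - <<'E'
from h import *
f=ctrl.grab_frame("wrist"); cv2.imwrite("pics/w8.png",f["img"][:,:,::-1]); np.save("w8.npy",f,allow_pickle=True)
c=proj(f,[474.6,-405.3,6])[0];print(c)
d=cv2.cvtColor(f["img"],cv2.COLOR_RGB2HSV)[:,:,2]<60
s=ctrl.sense();q=s["ee_rot"];print(s["eef_pos"],2*np.arctan2(q[2],q[1])-np.pi/2)
E
```

```text
clock: 19.82
eef_pos: [582.6, 192.4, 48.2]
ee_rot: [-0.0, 0.619, 0.786, -0.0]
force: [0.0, -0.0, 0.4]
finger_gap: 81.4
grasp_force: 0.0
clock: 20.45
eef_pos: [550.1, 35.0, 180.6]
ee_rot: [0.0, 0.702, 0.712, 0.0]
force: [1.9, -0.8, -0.8]
finger_gap: 81.0
grasp_force: 0.0
clock: 21.08
eef_pos: [490.0, -265.5, 180.3]
ee_rot: [0.0, 0.701, 0.713, 0.0]
force: [1.9, 0.0, -0.2]
finger_gap: 34.5
grasp_force: 0.0
clock: 21.7
eef_pos: [475.2, -402.8, 141.1]
ee_rot: [0.0, 0.701, 0.713, 0.0]
force: [-0.7, -0.5, -0.0]
finger_gap: 34.5
grasp_force: 0.0
[319.4972675  197.68373127]
[ 475.44328503 -402.75592506  141.50798378] 0.018036106815729536
```

View pics/w8.png

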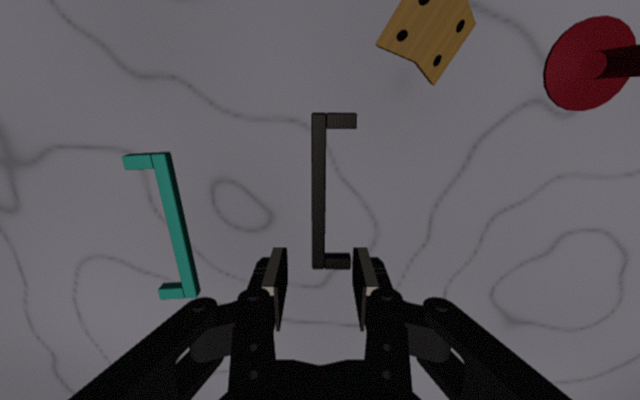

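The matt black pull's bar at (318,190) lies midway between the fingers; the teal one (170,225) is left alone.

```bash
python3 -m inch '[[[0,-0.06,-1.3,0,0,0],[0,-0.06,-2.2,0,0,0],[0,-0.06,-2.6,0,0,0],[0,-0.06,-2.82,0,0,0],[0,-0.06,-2.82,0,0,0]]]';python3 -m inch '[[[0,0,0,0,0,0],[0,0,0,0,0,0],[0,0,0,0,0,0],[0,0,0,0,0,0]]]' 0.05 60
python3 -m inch '[[[0,0,1,0,0,0],[0,0,2,0,0,0],[0,0,3,0,0,0],[0,0,3.5,0,0,0],[0,0,3.5,0,0,0]]]'
```

```text
clock: 22.38
eef_pos: [475.0, -406.1, 28.3]
ee_rot: [0.0, 0.701, 0.713, 0.0]
force: [0.8, 0.8, 0.0]
finger_gap: 34.2
grasp_force: 0.0
clock: 22.88
eef_pos: [475.0, -406.3, 28.7]
ee_rot: [0.001, 0.701, 0.713, 0.0]
force: [-1.4, 0.7, 10.0]
finger_gap: 10.2
grasp_force: 59.2
clock: 23.5
eef_pos: [475.0, -406.4, 169.1]
ee_rot: [0.001, 0.701, 0.713, 0.0]
force: [-0.0, -0.4, -1.2]
finger_gap: 10.1
grasp_force: 59.2
```

```bash
python3 -m inch '[[[0.1,1.4,0.3,0,0,-1.4],[0.2,2.8,0.5,0,0,-2.8],[0.3,4.2,0.5,0,0,-4.2],[0.4,5.6,0.5,0,0,-5.6],[0.4,7,0.5,0,0,-7]]]'
python3 -m inch '[[[0.1,1.4,0,0,0,-1.4],[0.2,2.8,0,0,0,-2.8],[0.3,4.2,0,0,0,-4.2],[0.4,5.6,0,0,0,-5.6],[0.4,7,0,0,0,-5.9]]]'
python3 -m inch '[[[0,1.4,0,0,0,0],[0,3.05,0,0,0,0],[0,3.05,0,0,0,0],[0,3.05,0,0,0,0]]]'
python3 - <<'E'
from h import *
s=ctrl.sense();q=s["ee_rot"];print(s["eef_pos"],2*np.arctan2(q[2],q[1])-np.pi/2,s["joint_pos"].round(2))
f=ctrl.grab_frame("side"); cv2.imwrite("pics/s9.png",f["img"][0:300,150:550,::-1])
E
```

```text
clock: 24.12
eef_pos: [490.3, -124.2, 186.8]
ee_rot: [-0.0, 0.911, 0.412, -0.0]
force: [1.6, 0.7, -1.7]
finger_gap: 10.3
grasp_force: 59.2
clock: 24.75
eef_pos: [506.3, 155.8, 186.7]
ee_rot: [0.0, 0.993, 0.117, -0.0]
force: [0.9, -0.6, -1.2]
finger_gap: 10.1
grasp_force: 59.2
clock: 25.25
eef_pos: [506.4, 275.5, 186.7]
ee_rot: [0.001, 0.993, 0.118, -0.0]
force: [1.0, -0.6, -1.5]
finger_gap: 10.1
grasp_force: 59.2
[506.37002112 275.47867824 186.73718592] -1.334100853656894 [-0.7   0.82  0.29  1.57 -0.3   0.8  -1.62]
```

View pics/s9.png

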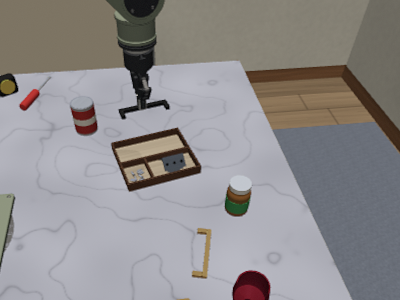

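```bash
python3 -m inch '[[[0,0,-1,0,0,0],[0,0,-2,0,0,0],[0,0,-2.8,0,0,0],[0,0,-3.2,0,0,0],[0,0,-3.2,0,0,0]]]';python3 -m inch '[[[0,0,-0.3,0,0,0],[0,0,-0.5,0,0,0],[0,0,-0.54,0,0,0],[0,0,-0.54,0,0,0]]]';python3 -m inch '[[[0,0,-0.04,0,0,0],[0,0,-0.07,0,0,0],[0,0,-0.07,0,0,0]]]'
```

```text
clock: 25.92
eef_pos: [506.7, 275.2, 59.2]
ee_rot: [0.0, 0.993, 0.118, -0.0]
force: [0.6, -0.1, -0.8]
finger_gap: 10.0
grasp_force: 59.2
clock: 26.42
eef_pos: [506.6, 276.0, 38.0]
ee_rot: [-0.0, 0.993, 0.118, 0.0]
force: [-0.0, -0.3, -1.1]
finger_gap: 9.7
grasp_force: 59.2
clock: 26.8
eef_pos: [506.6, 276.0, 35.0]
ee_rot: [-0.0, 0.993, 0.118, -0.0]
force: [-0.0, -0.1, -1.8]
finger_gap: 9.9
grasp_force: 59.2
```

Now release, lift clear, and move back for a view of the tray.

```bash
python3 -m inch '[[[0,0,0,0,0,0],[0,0,0,0,0,0],[0,0,0,0,0,0],[0,0,0,0,0,0]]]' 0.35;python3 -m inch '[[[0,0,0.8,0,0,0],[0,0,2,0,0,0],[0,0,3.5,0,0,0],[0,-0.8,5,0,0,0],[0,-1.5,5.8,0,0,0]]]'
python3 -m inch '[[[-0.4,-0.7,0.2,0,0,1.6],[-0.4,-0.9,0.3,0,0,3.2],[-0.4,-0.9,0.3,0,0,4.8],[-0.4,-0.9,0.3,0,0,6.4],[-0.4,-0.9,0.3,0,0,6.4]]]'
python3 -m inch '[[[0.2,-0.2,0,0,0,1.6],[0.4,-0.4,0,0,0,3.2],[0.4,-0.4,0,0,0,4.8],[0.4,-0.4,0,0,0,6.4],[0.4,-0.4,0,0,0,8.0]]]'
python3 -m inch '[[[0,0,0,0,0,0.6],[0,0,0,0,0,0.6]]]'
python3 - <<'E'
from h import *
f=ctrl.grab_frame("wrist"); cv2.imwrite("pics/w10.png",f["img"][:,:,::-1]); np.save("w10.npy",f,allow_pickle=True)
f=ctrl.grab_frame("side"); cv2.imwrite("pics/s10.png",f["img"][:,:,::-1])
E
```

```text
clock: 27.3
eef_pos: [506.6, 276.0, 35.1]
ee_rot: [-0.0, 0.993, 0.118, 0.0]
force: [0.4, -0.5, -0.2]
finger_gap: 29.4
grasp_force: 0.0
clock: 27.92
eef_pos: [506.6, 215.3, 269.5]
ee_rot: [-0.0, 0.993, 0.118, 0.001]
force: [0.8, -0.4, 0.1]
finger_gap: 29.6
grasp_force: 0.0
clock: 28.55
eef_pos: [490.6, 179.8, 279.1]
ee_rot: [-0.0, 0.899, 0.438, 0.0]
force: [0.1, -0.4, 0.2]
finger_gap: 30.0
grasp_force: 0.0
clock: 29.18
eef_pos: [506.5, 164.0, 279.0]
ee_rot: [-0.0, 0.643, 0.766, -0.0]
force: [-0.5, -0.9, 0.1]
finger_gap: 29.7
grasp_force: 0.0
clock: 29.42
eef_pos: [506.5, 163.9, 279.0]
ee_rot: [-0.0, 0.62, 0.784, -0.0]
force: [0.1, 0.0, -0.1]
finger_gap: 29.8
grasp_force: 0.0
```

View pics/w10.png

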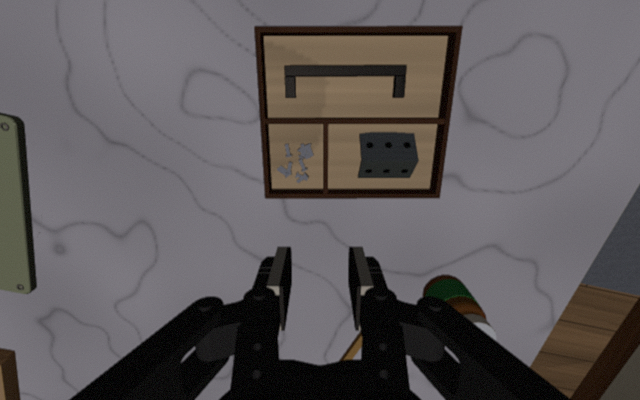

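View pics/s10.png

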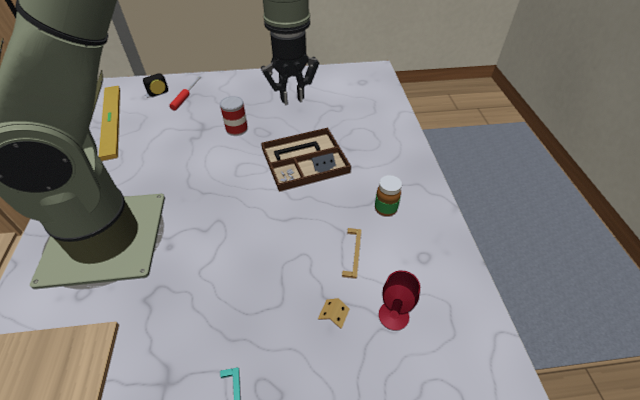

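The pull lies flat in the long bay (345,72), the stack sits in the short bay (388,155), and the bystanders are in place. One numerical check of the stack before I hand in.

```bash
python3 - <<'E'
from h import *
f=np.load("w10.npy",allow_pickle=True).item(); im=cv2.cvtColor(f["img"],cv2.COLOR_RGB2HSV); d=(im[:,:,2]<75)&(im[:,:,1]<120)
for z in(17.4,22): print(z,fit(f,d,angle(66),(350,126,425,184),[582,192],z,[.2,.28]))
print(fit(f,d,PULL,(275,58,415,102),[506,276],6,[-2.9]))
E
```

```text
17.4 [(np.float64(0.037), array([5.82769e+02, 1.92753e+02, 2.37000e-01])), (np.float64(0.037), array([5.82757e+02, 1.92716e+02, 2.30000e-01]))]
22 [(np.float64(0.046), array([5.81553e+02, 1.93695e+02, 2.33000e-01])), (np.float64(0.047), array([5.81203e+02, 1.93785e+02, 2.33000e-01]))]
[(np.float64(0.049), array([509.601, 276.329,  -2.909]))]
```

Long at (582.8, 192.7), mid at (581.9, 192.3), short at (580.2, 191.8), all yaw about 0.236: within tolerance, and the press heights matched full nesting.

```bash
python3 -c "from station import ctrl; print(ctrl.close_job())"
```

```text
the job is handed in; nothing more can be done
None
```

I handed the job in after about 30 s: the three grey angles are nested short, middle, long in the short bay, the black pull lies flat in the long bay, and nothing else looked disturbed in the last side view, but no verdict came back.

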